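Put the swapped reagent bottles back in their own drip trays

ROBOT

A 6-joint arm with a two-finger parallel gripper is mounted at the origin on the work surface. World frame = base frame: x ahead of the robot, y to its left, z up, the work surface at z = 0. Lengths are in m, angles in degrees, forces in N, time in s.
With the tool pointing down it reaches from about 0.3 to 0.75 m from the base axis. Payload 8.5 kg.
Tool frame: the origin (TCP) lies midway between the tips of the shut fingers; the grasp point (between the pads) lies 19 mm behind it; z points along the fingers, y is the direction in which the jaws open and shut (so a half turn about z gives the same grasp; the last joint's range is limited). The gripper opens to 85 mm and grips with 20 to 120 N. Pads are 22 mm wide; open, the fingers measure 114 mm over their backs; the gripper's body (76 mm by 85 mm) begins 54 mm behind the grasp point. The pads swing forward as they close: fully open they stand 13 mm farther back than shut.
Start: joints at [54.528, 21.807, 74.336, -0, 83.858, -12.336], TCP at [0.216, 0.506, 0.231] pointing down, gripper open.
Joint ranges: [-178.18, 178.18], [-50.72, 133.34], [12.68, 142.11], [-81.47, 261.47], [9.98, 163.14], [-165.26, 165.26]. Speed limits (degrees/s): [136.94, 136.94, 180, 180, 180, 180].

INTERFACE

Orientations are given as a 3x3 rotation matrix whose columns are the frame's x, y, z axes.
In Python, from rig import env, viewer, ticket gives the robot as it stands. The module is installed in compiled form; this text tells all that it offers.
- The arm moves only by the shell command python3 -m pendant 'ROWS' [FORCE]. ROWS is JSON, a list of rows, each a list of 3 entries, a list of its own where there are three numbers: the shift along the world's x, y, z in mm, then the turn about the world's z in rad, then the opening, from -1 (shut) to 1 (fully open). A call has 1 to 12 rows; each row shifts and turns the pose as measured when the row begins; what a row does not reach is not made up. A row lasts 1/8 s, in which the tool goes at most 62.5 mm and 10.7 degrees, less where a joint would pass 70% of its speed; a pose out of reach is approached as far as the arm can. A call with a gripper value outside its range is refused whole. The fingers move at their own pace and stop on an object; FORCE is the grip in N (left out, the last holds). Time passes only in rows, so rows that do not move let the fingers close. It gives the time, the measured TCP pose, the force and the opening at its end, in the units of the state.
- env.observe(): the state, without advancing time (a new reading comes with each control period).
- viewer.get_image(name): name is "scene" or "top"; returns (picture, depth): 420x560x3 uint8, red, green, blue; 420x560 float32, m along the optical axis (not along the pixel's ray), 0 where there is no reading.
- viewer.camera_params(name): a dict with "fx", "fy", "cx", "cy" (pixels), "D" ([k1, k2, p1, p2, k3] as OpenCV has them; the pictures are not rectified), "rvec" (rotation vector, rad) and "tvec" (3), from world to camera coordinates, as OpenCV has them. Camera axes: x right, y down, z forward; pixel columns grow to the right and rows downward; lengths in m; the calibration is good to about 2 mm. A picture is of the moment at which its call begins. camera_params takes no time and is no camera call.
- ticket.close_job(): hands the job in, once; it reports no verdict.
The state is a dict: "time_s": time; "q": joint angles; "qvel": joint speeds; "joint_efforts": joint torques, N m; "position": TCP position; "tool_rot": TCP orientation; "ft_force": force on the tool from outside, world axes, zero at the start; "wrist_torque": the same for the moment, N m; "grip_width": finger opening in m.
Only numpy, scipy, OpenCV 4.12 (cv2) and the standard library are available. Lean on these libraries where they do the work, as an engineer would, in place of code of your own. Each camera call takes 0.05 s, during which the arm holds its last target. There are 200 camera calls.

TASK

The three reagent bottles have been put back in each other's drip trays: stand each one upright in the tray of its own colour. Their feet are wet with reagent, so never set one on the bare bench; use the empty grey tray as the spare place while you swap them. Keep the bottles upright, set them down without dropping them, and leave the jug, the funnel and the small beaker where they are.

Things in the scene. Friction and masses are not known exactly. Their poses are not given: they have to be found in the camera images.
- red_bottle_mid (a point): red bottle: closed round reagent bottle of green glass, 120 mm tall, red screw cap, red band on its paper label. Measured up from its foot: body 56 mm dia. to 68 mm, shoulder, neck 31 mm dia. from 84, cap 40 mm dia. from 95 to 120. 0.15 to 0.31 kg. Starts upright in a wrong tray. Point: on the axis, 60 mm above the foot, 47.5 mm below mid-cap; z up the bottle.
- blue_bottle_mid (a point): blue bottle: closed round reagent bottle of white plastic, 120 mm tall, blue screw cap, blue band on its paper label. Measured up from its foot: body 56 mm dia. to 68 mm, shoulder, neck 31 mm dia. from 84, cap 40 mm dia. from 95 to 120. 0.15 to 0.31 kg. Starts upright in a wrong tray. Point: on the axis, 60 mm above the foot, 47.5 mm below mid-cap; z up the bottle.
- yellow_bottle_mid (a point): yellow bottle: closed round reagent bottle of brown (amber) glass, 120 mm tall, yellow screw cap, yellow band on its paper label. Measured up from its foot: body 56 mm dia. to 68 mm, shoulder, neck 31 mm dia. from 84, cap 40 mm dia. from 95 to 120. 0.15 to 0.31 kg. Starts upright in a wrong tray. Point: on the axis, 60 mm above the foot, 47.5 mm below mid-cap; z up the bottle.
- red_tray: red drip tray: a square red plastic tray, 98 mm outside (106 mm over its rim lip), 90 mm inside, 22 mm high, with its flat floor 6 mm above the bench; fixed to the bench. It has a wrong bottle in it at the start. It holds one bottle only. Origin at the centre of its underside, on the bench; x and y along its sides, z up.
- blue_tray: blue drip tray: a square blue plastic tray, 98 mm outside (106 mm over its rim lip), 90 mm inside, 22 mm high, with its flat floor 6 mm above the bench; fixed to the bench. It has a wrong bottle in it at the start. It holds one bottle only. Origin at the centre of its underside, on the bench; x and y along its sides, z up.
- yellow_tray: yellow drip tray: a square yellow plastic tray, 98 mm outside (106 mm over its rim lip), 90 mm inside, 22 mm high, with its flat floor 6 mm above the bench; fixed to the bench. It has a wrong bottle in it at the start. It holds one bottle only. Origin at the centre of its underside, on the bench; x and y along its sides, z up.
- grey_tray: grey drip tray: a square grey plastic tray, 98 mm outside (106 mm over its rim lip), 90 mm inside, 22 mm high, with its flat floor 6 mm above the bench; fixed to the bench. Empty at the start: the spare. It holds one bottle only. Origin at the centre of its underside, on the bench; x and y along its sides, z up.
- jug: bystander: an empty whitish plastic measuring jug, 94 mm across and 130 mm high, its handle standing out 83 mm from the axis to its +y; loose, off to the robot's left. Origin at the centre of its underside.
- funnel: bystander: a red plastic funnel set mouth down, 100 mm across and 105 mm high; loose, off to the robot's right. Origin at the centre of its underside.
- beaker: bystander: a small clear glass beaker with a white mark band, 50 mm across and 58 mm high; loose, beyond the trays. Origin at the centre of its underside.

How it is judged (in metres and radians):
On the way:
1. one of the bottles stands in the grey spare tray, released (((horizontal distance between red_bottle_mid and grey_tray below 0.026 m and height (world z) of red_bottle_mid between 0.063 and 0.069 m and angle between red_bottle_mid's own z axis and vertical below 0.08 rad and linear speed of red_bottle below 0.02 m/s and contact force between the fingers and red_bottle below 0.1 N) or (horizontal distance between blue_bottle_mid and grey_tray below 0.026 m and height (world z) of blue_bottle_mid between 0.063 and 0.069 m and angle between blue_bottle_mid's own z axis and vertical below 0.08 rad and linear speed of blue_bottle below 0.02 m/s and contact force between the fingers and blue_bottle below 0.1 N) or (horizontal distance between yellow_bottle_mid and grey_tray below 0.026 m and height (world z) of yellow_bottle_mid between 0.063 and 0.069 m and angle between yellow_bottle_mid's own z axis and vertical below 0.08 rad and linear speed of yellow_bottle below 0.02 m/s and contact force between the fingers and yellow_bottle below 0.1 N))), for 0.2 s.
At the end, for the whole second after the job is handed in: Each bottle stands upright (within 0.08 rad) on the floor of the tray of its own colour (its axis within 26 mm of the tray's centre, which is anywhere flat inside the walls; height within 3 mm), released and at rest (horizontal distance between red_bottle_mid and red_tray below 0.026 m and height (world z) of red_bottle_mid between 0.063 and 0.069 m and angle between each of red_bottle_mid, blue_bottle_mid, yellow_bottle_mid's own z axis and vertical below 0.08 rad and linear speed of each of red_bottle, blue_bottle, yellow_bottle below 0.02 m/s and contact force between the fingers and red_bottle below 0.1 N and horizontal distance between blue_bottle_mid and blue_tray below 0.026 m and height (world z) of blue_bottle_mid between 0.063 and 0.069 m and contact force between the fingers and blue_bottle below 0.1 N and horizontal distance between yellow_bottle_mid and yellow_tray below 0.026 m and height (world z) of yellow_bottle_mid between 0.063 and 0.069 m and contact force between the fingers and yellow_bottle below 0.1 N); the robot touches nothing.
It fails at once if a bottle is tipped more than 0.5 rad (angle between any of red_bottle_mid, blue_bottle_mid, yellow_bottle_mid's own z axis and vertical above 0.5 rad).
It fails at once if a bottle is set on the bare bench (height (world z) of any of red_bottle_mid, blue_bottle_mid, yellow_bottle_mid below 0.063 m).
It fails at once if a bottle is dropped (falls free by more than about 20 mm) ((linear speed of red_bottle above 0.6 m/s and contact force between the fingers and red_bottle below 0.05 N) or (linear speed of blue_bottle above 0.6 m/s and contact force between the fingers and blue_bottle below 0.05 N) or (linear speed of yellow_bottle above 0.6 m/s and contact force between the fingers and yellow_bottle below 0.05 N)).
It fails at once if the jug, the funnel or the small beaker is moved by more than 20 mm (distance of any of jug, funnel, beaker from where it was at the start of the episode above 0.02 m).
It also fails if it takes over 106 s, if anything falls off the work surface, if the arm or the gripper's body presses on something with over 40 N, if the wrist force passes 120 N, or if a joint passes its speed limit or range.

## Working session

There is one attempt and no reset: what is moved stays moved. The work goes in short steps, Python scripts to look and compute and a shell command to move; the robot and the scene stay as the last step left them, time stands still between calls to the robot, and variables do not carry over. Pictures are saved under pics/ and viewed, about 12 in all and at most 16, crops included, and the job is handed in when it is done.

```bash
mkdir -p pics
cat > h.py <<'E'
import numpy as np, cv2
from rig import env, viewer, ticket
def snap(n,f):
    im,d=viewer.get_image(n); cv2.imwrite('pics/'+f+'.png',im[:,:,::-1]); np.save('pics/'+f+'.npy',d); return im,d
def at_z(n,u,v,z):
    c=viewer.camera_params(n);K=np.array([[c['fx'],0,c['cx']],[0,c['fy'],c['cy']],[0,0,1.]])
    R=cv2.Rodrigues(np.array(c['rvec'],float))[0];t=np.array(c['tvec'],float).ravel()
    p=cv2.undistortPoints(np.array([[[u,v]]],float),K,np.array(c['D'],float))[0,0]
    o=-R.T@t;r=R.T@np.array([p[0],p[1],1.]); return o+r*(z-o[2])/r[2]
E
python3 - <<'E'
from h import *
snap('top','top0');snap('scene','scene0')
s=env.observe();print(s)
E
```

```text
{'time_s': 0.1, 'q': array([ 5.45292572e+01,  2.18385285e+01,  7.43800136e+01, -1.27086780e-03,
        8.38571416e+01, -1.23344199e+01]), 'qvel': array([ 4.40948052e-02, -5.95353043e-02, -1.69054800e-01,  7.23061692e-03,
       -2.44229783e-02, -7.13905191e-05]), 'joint_efforts': array([ 4.06484018e-03, -4.49220943e+01, -2.31657994e+01, -1.23638529e-04,
        3.69365851e-03,  4.16440241e-05]), 'position': array([0.21594611, 0.50554868, 0.23076274]), 'tool_rot': array([[-9.19573429e-01,  3.92917482e-01, -7.48557462e-04],
       [ 3.92918108e-01,  9.19572822e-01, -1.08857759e-03],
       [ 2.60631932e-04, -1.29514881e-03, -9.99999127e-01]]), 'ft_force': array([-0.28363927,  1.2046692 ,  0.23088619]), 'wrist_torque': array([-0.0021301 ,  0.02275288,  0.04782598]), 'grip_width': 0.08507222250005608}
```

View pics/top0.png

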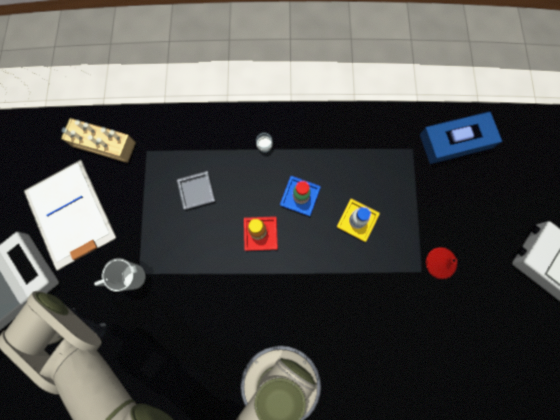

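View pics/scene0.png

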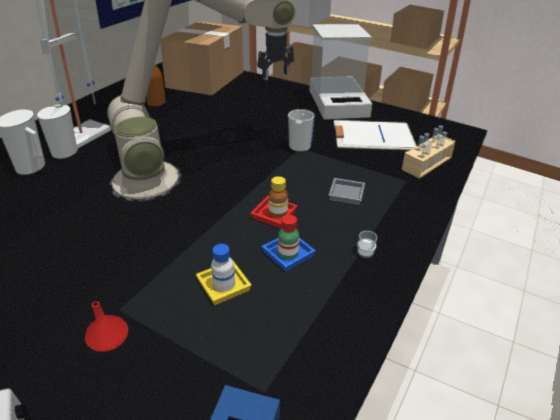

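Top view: the yellow bottle is in the red tray (~260,233), red in blue (~301,195), blue in yellow (~359,219), and the grey tray is empty (~196,190). The beaker is at (264,142), the jug at (122,275) and the funnel at (441,263). I'll enlarge this area next.

Run:
```python
from h import *
im=cv2.imread('pics/top0.png')
a=cv2.resize(im[160:260,230:390],None,fx=5,fy=5,interpolation=cv2.INTER_CUBIC)
cv2.imwrite('pics/c1.png',a)
a=cv2.resize(im[160:220,165:235],None,fx=8,fy=8,interpolation=cv2.INTER_CUBIC)
cv2.imwrite('pics/c2.png',a)
```

```text
(no output)
```

View pics/c1.png

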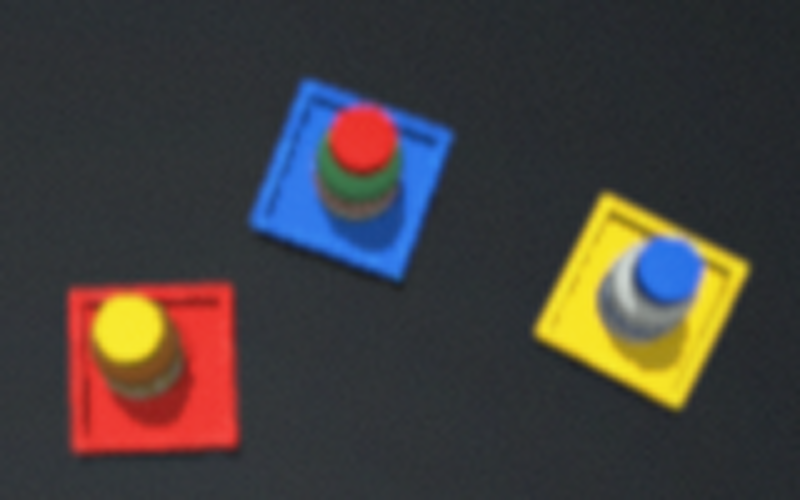

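View pics/c2.png

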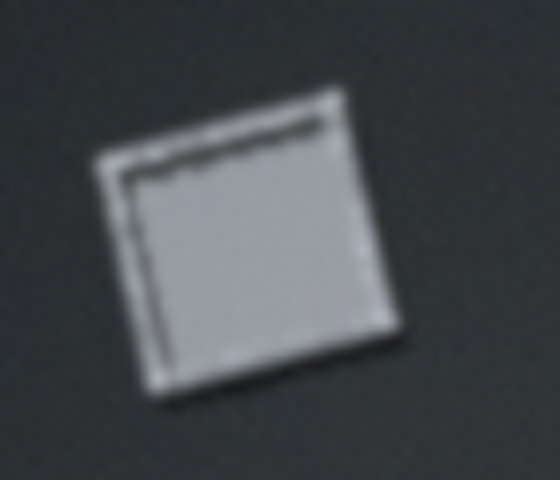

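Run:
```python
from h import *
T=dict(red=[(68,288),(233,283),(240,446),(74,453)],blue=[(307,78),(455,132),(402,282),(250,226)],yellow=[(607,192),(750,265),(682,410),(534,335)])
G=[(97,158),(344,90),(402,328),(152,395)]
f=lambda x,y,x0,k,z,y0=160:at_z('top',x0+(x+.5)/k-.5,y0+(y+.5)/k-.5,z)
def rep(n,P):
    P=np.array(P);e=np.diff(np.vstack([P,P[:1]]),axis=0)
    print(n,P.mean(0).round(4),'sides',np.linalg.norm(e,axis=1).round(3),'ang',np.degrees(np.arctan2(e[:,1],e[:,0])).round(0)%90)
for n,p in T.items(): rep(n,[f(*q,230,5,.022) for q in p])
rep('grey',[f(*q,165,8,.022) for q in G])
for n,q in dict(yellow=(128,328),red=(364,137),blue=(669,269)).items(): print('cap',n,f(*q,230,5,.12).round(4))
for n,q in dict(beaker=(264,142,.05),jug=(124,273,.13),funnel=(441,263,.0)).items(): print(n,at_z('top',*q).round(3))
```

```text
red [0.4762 0.0599 0.022 ] sides [0.107 0.106 0.107 0.108] ang [1. 2. 2. 3.]
blue [ 0.5997 -0.0711  0.022 ] sides [0.104 0.107 0.106 0.107] ang [69. 70. 69. 69.]
yellow [ 0.5172 -0.2586  0.022 ] sides [0.105 0.107 0.107 0.108] ang [62. 63. 62. 61.]
grey [0.622  0.2751 0.022 ] sides [0.107 0.106 0.106 0.105] ang [15. 15. 15. 15.]
cap yellow [0.4859 0.0698 0.12  ]
cap red [ 0.6027 -0.0737  0.12  ]
cap blue [ 0.519  -0.2566  0.12  ]
beaker [0.776 0.047 0.05 ]
jug [0.344 0.458 0.13 ]
funnel [ 0.374 -0.531  0.   ]
```

```bash
python3 -m pendant '[[[27,-44,0],0,1],[[27,-44,0],0,1],[[27,-44,0],0,1],[[27,-44,0],0,1],[[27,-44,0],0,1],[[27,-44,0],0,1],[[27,-44,0],0,1],[[27,-44,0],0,1],[[27,-44,0],0,1],[[27,-40,0],0,1],[[0,0,0],0,1]]' 60
```

```text
time_s: 1.48
position: [0.4907, 0.0541, 0.2275]
tool_rot: [[-0.92, 0.391, -0.006], [0.391, 0.92, -0.003], [0.004, -0.005, -1.0]]
ft_force: [-0.1, -0.3, 0.2]
grip_width: 0.0853
```

```bash
python3 -m pendant '[[[-5,15,-20],0,1],[[0,0,-15],0,1],[[0,0,-20],0,1],[[0,0,-10],0,1],[[0,0,0],0,1]]'
python3 - <<'E'
from h import *
snap('scene','s1'); im=cv2.imread('pics/s1.png'); cv2.imwrite('pics/s1c.png',cv2.resize(im[100:240,200:360],None,fx=4,fy=4,interpolation=cv2.INTER_CUBIC))
E
```

```text
time_s: 2.1
position: [0.4832, 0.0721, 0.1604]
tool_rot: [[-0.921, 0.39, -0.008], [0.39, 0.921, -0.002], [0.007, -0.004, -1.0]]
ft_force: [-0.2, 0.4, 0.5]
grip_width: 0.0851
```

View pics/s1c.png

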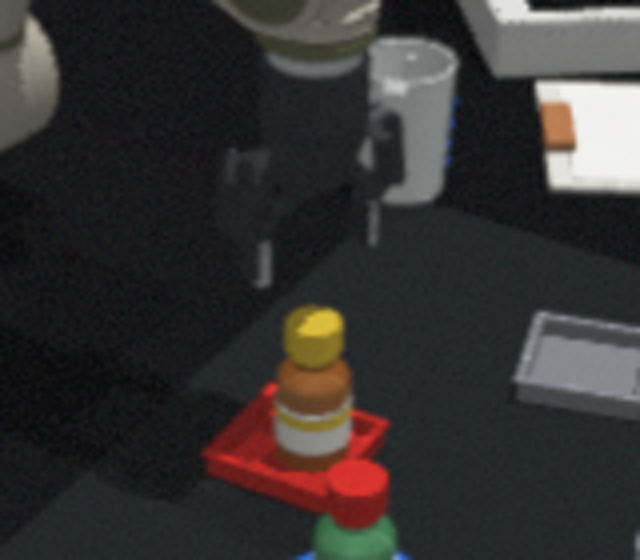

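The open fingers (262,270) and (372,235) straddle the yellow cap (314,335), so I'll descend and grip.

```bash
python3 -m pendant '[[[2,-2,-20],0,1],[[0,0,-20],0,1],[[0,0,-20],0,1],[[0,0,-8],0,1],[[0,0,0],0,1]]'; python3 -m pendant '[[[0,0,0],0,-1],[[0,0,0],0,-1],[[0,0,0],0,-1],[[0,0,0],0,-1],[[0,0,0],0,-1],[[0,0,0],0,-1],[[0,0,0],0,-1],[[0,0,0],0,-1]]' 60
```

```text
time_s: 2.78
position: [0.4878, 0.0704, 0.0952]
tool_rot: [[-0.921, 0.389, 0.001], [0.389, 0.921, -0.002], [-0.002, -0.001, -1.0]]
ft_force: [0.8, -0.5, 0.7]
grip_width: 0.0854
time_s: 3.78
position: [0.4887, 0.0703, 0.0972]
tool_rot: [[-0.921, 0.389, 0.005], [0.389, 0.921, -0.003], [-0.006, -0.0, -1.0]]
ft_force: [-0.0, -0.6, -0.2]
grip_width: 0.0389
```

```bash
python3 -m pendant '[[[0,0,10],0,-1],[[0,0,20],0,-1],[[0,0,20],0,-1],[[0,0,20],0,-1],[[0,0,0],0,-1],[[10,15,0],0,-1],[[20,30,0],0,-1],[[25,40,0],0,-1],[[25,40,0],0,-1],[[25,40,0],0,-1],[[15,20,0],0,-1],[[0,0,0],0,-1]]'; python3 -m pendant '[[[0,0,0],0,-1],[[0,0,0],0,-1]]'
```

```text
time_s: 5.28
position: [0.6104, 0.2677, 0.1623]
tool_rot: [[-0.921, 0.389, -0.006], [0.389, 0.921, -0.003], [0.005, -0.005, -1.0]]
ft_force: [-0.4, -0.5, -3.8]
grip_width: 0.0384
time_s: 5.52
position: [0.6095, 0.2677, 0.1608]
tool_rot: [[-0.921, 0.389, -0.009], [0.389, 0.921, -0.004], [0.007, -0.007, -1.0]]
ft_force: [0.2, 0.5, -2.9]
grip_width: 0.0384
```

```bash
python3 -m pendant '[[[12,7,-10],0,-1],[[0,0,-20],0,-1],[[0,0,-15],0,-1],[[0,0,-5],0,-1],[[0,0,0],0,-1]]'
python3 - <<'E'
from h import *
snap('scene','s2'); im=cv2.imread('pics/s2.png'); cv2.imwrite('pics/s2c.png',cv2.resize(im[90:250,270:430],None,fx=3.7,fy=3.7,interpolation=cv2.INTER_CUBIC))
E
```

```text
time_s: 6.15
position: [0.6235, 0.2741, 0.1084]
tool_rot: [[-0.92, 0.392, -0.008], [0.392, 0.92, -0.003], [0.006, -0.006, -1.0]]
ft_force: [-0.2, -0.2, -3.0]
grip_width: 0.0384
```

View pics/s2c.png

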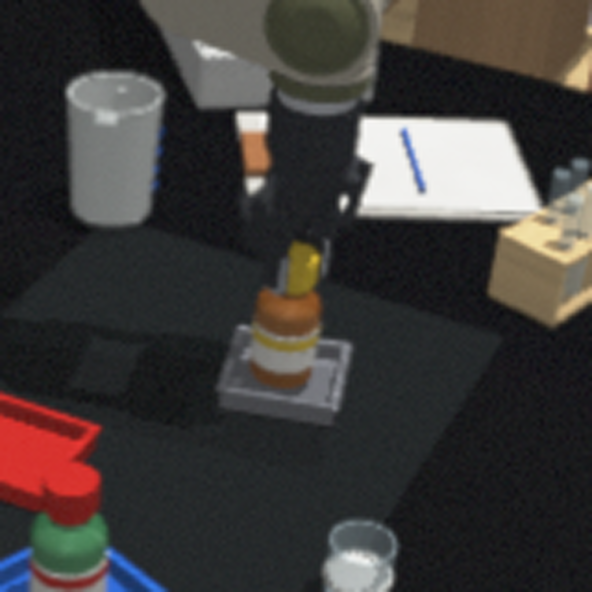

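The yellow bottle hangs over the grey tray, but its axis seems to lean: foot (284,380), cap (303,268). I'll measure the tilt from depth.

```bash
cat >> h.py <<'E'
def cloud(n,d):
    c=viewer.camera_params(n);K=np.array([[c['fx'],0,c['cx']],[0,c['fy'],c['cy']],[0,0,1.]])
    R=cv2.Rodrigues(np.array(c['rvec'],float))[0];t=np.array(c['tvec'],float).ravel()
    v,u=np.nonzero(d>0);p=cv2.undistortPoints(np.stack([u,v],1)[:,None].astype(float),K,np.array(c['D'],float))[:,0]
    z=d[v,u];return (np.c_[p*z[:,None],z]-t)@R, u, v
def tilt(d,x,y,zlo=.035,zhi=.08,r=.028,n='scene'):
    from scipy.optimize import least_squares
    P,u,v=cloud(n,d);P=P[(np.hypot(P[:,0]-x,P[:,1]-y)<.045)&(P[:,2]>zlo)&(P[:,2]<zhi)]
    f=lambda q:np.hypot(P[:,0]-q[0]-q[2]*(P[:,2]-.06),P[:,1]-q[1]-q[3]*(P[:,2]-.06))-r
    s=least_squares(f,[x,y,0,0],loss='soft_l1',f_scale=.003);print(len(P),'axis at z=.06',s.x[:2].round(4),'tilt xy rad',s.x[2:].round(3),'rms',np.sqrt((f(s.x)**2).mean()).round(4));return s.x
E
python3 - <<'E'
from h import *
tilt(np.load('pics/s2.npy'),.622,.275)
d0=np.load('pics/scene0.npy');tilt(d0,.486,.07);tilt(d0,.6027,-.0737);tilt(d0,.519,-.2566)
E
```

```text
208 axis at z=.06 [0.6192 0.2743] tilt xy rad [0.039 0.014] rms 0.0021
243 axis at z=.06 [0.487  0.0724] tilt xy rad [-0.017  0.052] rms 0.002
292 axis at z=.06 [ 0.6035 -0.0701] tilt xy rad [-0.015  0.039] rms 0.0016
328 axis at z=.06 [ 0.521  -0.2547] tilt xy rad [-0.035  0.027] rms 0.0014
```

```bash
python3 -m pendant '[[[0,0,-5],0,-1],[[0,0,-5],0,-1],[[0,0,0],0,-1]]';python3 -m pendant '[[[0,0,-3],0,-1],[[0,0,0],0,-1]]'
```

```text
time_s: 6.58
position: [0.624, 0.2743, 0.0992]
tool_rot: [[-0.92, 0.391, -0.006], [0.391, 0.92, -0.003], [0.004, -0.005, -1.0]]
ft_force: [-0.4, 0.5, -2.5]
grip_width: 0.0384
time_s: 6.82
position: [0.6245, 0.2744, 0.0976]
tool_rot: [[-0.92, 0.391, -0.004], [0.391, 0.92, -0.002], [0.002, -0.003, -1.0]]
ft_force: [0.8, 0.0, -3.5]
grip_width: 0.0381
```

```bash
python3 -m pendant '[[[0,0,-3],0,-1],[[0,0,-2],0,-1],[[0,0,0],0,-1]]';python3 -m pendant '[[[0,0,-2],0,-1],[[0,0,0],0,-1]]'
```

```text
time_s: 7.2
position: [0.6252, 0.2743, 0.0977]
tool_rot: [[-0.92, 0.391, 0.002], [0.391, 0.92, -0.002], [-0.002, -0.001, -1.0]]
ft_force: [-0.3, 0.4, -3.1]
grip_width: 0.038
time_s: 7.45
position: [0.6257, 0.2742, 0.0972]
tool_rot: [[-0.92, 0.391, 0.004], [0.391, 0.92, -0.002], [-0.005, -0.0, -1.0]]
ft_force: [0.3, -0.5, -2.6]
grip_width: 0.0382
```

```bash
python3 -m pendant '[[[0,0,-6],0,-1],[[0,0,0],0,-1]]';python3 -m pendant '[[[0,0,-6],0,-1],[[0,0,0],0,-1]]'
```

```text
time_s: 7.7
position: [0.6274, 0.2741, 0.0981]
tool_rot: [[-0.92, 0.391, 0.013], [0.391, 0.92, -0.001], [-0.012, 0.004, -1.0]]
ft_force: [-0.2, 0.3, -3.7]
grip_width: 0.0389
time_s: 7.95
position: [0.6293, 0.274, 0.0976]
tool_rot: [[-0.92, 0.391, 0.021], [0.391, 0.92, -0.001], [-0.019, 0.007, -1.0]]
ft_force: [0.4, -0.3, -3.4]
grip_width: 0.0384
```

Run:
```python
from h import *
s=env.observe()
for k in('q','joint_efforts','position','ft_force','wrist_torque'):print(k,s[k].round(3))
_,d=snap('scene','s3');tilt(d,.622,.275)
P,u,v=cloud('scene',d);m=(np.hypot(P[:,0]-.62,P[:,1]-.275)<.06)
im=cv2.imread('pics/s3.png');cv2.imwrite('pics/s3c.png',cv2.resize(im[140:215,320:400],None,fx=8,fy=8,interpolation=cv2.INTER_CUBIC))
```

```text
q [ 13.801  41.09   62.013  -0.343  75.753 -53.093]
joint_efforts [-2.4100e-01 -6.3739e+01 -2.3581e+01 -1.0300e-01 -4.5000e-02 -1.0000e-03]
position [0.629 0.274 0.098]
ft_force [ 0.352 -0.271 -3.431]
wrist_torque [ 0.012 -0.022  0.006]
220 axis at z=.06 [0.6261 0.2746] tilt xy rad [0.004 0.024] rms 0.0022
```

View pics/s3c.png

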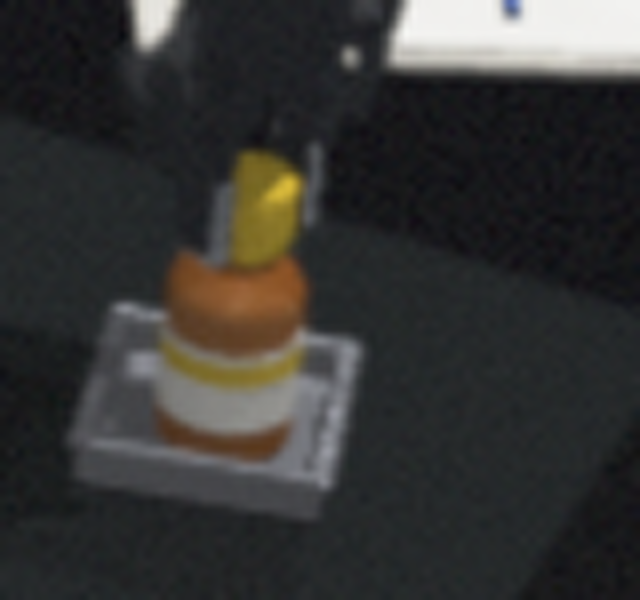

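```bash
cat >> h.py <<'E'
def label(f,x,y):
    im=cv2.imread('pics/'+f+'.png').astype(int);d=np.load('pics/'+f+'.npy');P,u,v=cloud('scene',d)
    b,g,r=im[v,u].T;m=(np.hypot(P[:,0]-x,P[:,1]-y)<.04)&(P[:,2]>.02)&(P[:,2]<.09)&(np.minimum(np.minimum(r,g),b)>110)
    print(f,'white label n',m.sum(),'z mean',P[m,2].mean().round(4),'p10/90',np.percentile(P[m,2],[10,90]).round(4))
E
python3 - <<'E'
from h import *
label('scene0',.486,.07);label('s2',.622,.275);label('s3',.625,.275)
print(env.observe()['ft_force'],env.observe()['position'])
E
```

```text
scene0 white label n 94 z mean 0.0388 p10/90 [0.0286 0.0469]
s2 white label n 88 z mean 0.0498 p10/90 [0.0405 0.0579]
s3 white label n 87 z mean 0.0376 p10/90 [0.0298 0.0448]
[ 1.75958412 -1.48462999  9.26031541] [0.62953579 0.27405955 0.09744005]
```

The label height (0.038) equals that of the seated bottle, and the force is now +9 N, so the bottle is on the tray floor. I'll release it.

```bash
python3 -m pendant '[[[0,0,0],0,-0.2],[[0,0,0],0,0.2],[[0,0,0],0,0.6],[[0,0,0],0,1],[[0,0,0],0,1],[[0,0,0],0,1],[[0,0,0],0,1]]'; python3 -m pendant '[[[0,0,15],0,1],[[0,0,25],0,1],[[0,0,30],0,1],[[0,0,20],0,1],[[0,0,0],0,1]]'
python3 - <<'E'
from h import *
_,d=snap('scene','s4');tilt(d,.625,.275);label('s4',.625,.275);print(env.observe()['q'])
E
```

```text
time_s: 8.88
position: [0.6292, 0.2741, 0.0947]
tool_rot: [[-0.92, 0.391, 0.018], [0.391, 0.92, -0.001], [-0.017, 0.006, -1.0]]
ft_force: [0.1, 0.2, -0.2]
grip_width: 0.0854
time_s: 9.5
position: [0.6293, 0.2742, 0.1922]
tool_rot: [[-0.92, 0.391, 0.022], [0.391, 0.92, -0.0], [-0.02, 0.009, -1.0]]
ft_force: [-0.1, -0.0, -0.5]
grip_width: 0.0855
216 axis at z=.06 [0.6275 0.2743] tilt xy rad [0.01 0.01] rms 0.0021
s4 white label n 86 z mean 0.0379 p10/90 [0.0286 0.0466]
[ 13.8080049   36.94670634  54.35278344  -0.31121515  87.58361599
 -53.15975043]
```

```bash
python3 -m pendant '[[[-2,-20,0],0,1],[[-3,-40,0],0,1],[[-3,-45,0],0,1],[[-3,-45,0],0,1],[[-3,-45,0],0,1],[[-3,-45,0],0,1],[[-3,-45,0],0,1],[[-3,-30,0],0,1],[[-3,-15,0],0,1],[[0,-5,0],0,1],[[0,0,0],0,1],[[0,0,0],0,1]]'
```

```text
time_s: 11.05
position: [0.5934, -0.0787, 0.1817]
tool_rot: [[-0.919, 0.394, 0.004], [0.394, 0.919, -0.001], [-0.004, 0.001, -1.0]]
ft_force: [-0.4, -0.5, 0.8]
grip_width: 0.0855
```

```bash
python3 -m pendant '[[[9,6,-15],0,1],[[0,0,-25],0,1],[[0,0,-25],0,1],[[0,0,-15],0,1],[[0,0,-5],0,1],[[0,0,0],0,1]]'
```

```text
time_s: 11.8
position: [0.6045, -0.0676, 0.0911]
tool_rot: [[-0.921, 0.389, 0.003], [0.389, 0.921, 0.0], [-0.003, 0.002, -1.0]]
ft_force: [0.7, 0.5, -0.9]
grip_width: 0.0855
```

```bash
python3 -m pendant '[[[-1,-4,0],0,1],[[0,0,0],0,-1],[[0,0,0],0,-1],[[0,0,0],0,-1],[[0,0,0],0,-1],[[0,0,0],0,-1],[[0,0,0],0,-1],[[0,0,0],0,-1],[[0,0,0],0,-1]]' 90; python3 -m pendant '[[[0,0,10],0,-1],[[0,0,20],0,-1],[[0,0,20],0,-1],[[0,0,15],0,-1],[[0,0,0],0,-1]]'
```

```text
time_s: 12.92
position: [0.6045, -0.0722, 0.0935]
tool_rot: [[-0.921, 0.389, 0.008], [0.389, 0.921, -0.001], [-0.008, 0.002, -1.0]]
ft_force: [0.0, 0.4, 0.5]
grip_width: 0.0378
time_s: 13.55
position: [0.6038, -0.072, 0.1616]
tool_rot: [[-0.921, 0.389, 0.006], [0.389, 0.921, -0.001], [-0.006, 0.002, -1.0]]
ft_force: [0.0, 0.5, -2.3]
grip_width: 0.0384
```

Red is held. Red tray centre is (0.476, 0.060), so the shift is (-128, +132).

```bash
python3 -m pendant '[[[-8,8,0],0,-1],[[-15,15,0],0,-1],[[-20,20,0],0,-1],[[-22,22,0],0,-1],[[-22,22,0],0,-1],[[-20,20,0],0,-1],[[-12,12,0],0,-1],[[-7,7,0],0,-1],[[0,0,0],0,-1],[[0,0,0],0,-1]]'
```

```text
time_s: 14.8
position: [0.4681, 0.0603, 0.1565]
tool_rot: [[-0.921, 0.389, -0.004], [0.389, 0.921, 0.002], [0.004, 0.0, -1.0]]
ft_force: [0.1, -0.5, -2.5]
grip_width: 0.0379
```

```bash
python3 -m pendant '[[[7,0,-10],0,-1],[[0,0,-20],0,-1],[[0,0,-15],0,-1],[[0,0,-8],0,-1],[[0,0,0],0,-1]]'
python3 - <<'E'
from h import *
_,d=snap('scene','s5');p=env.observe()['position'];print(p,env.observe()['ft_force']);tilt(d,*p[:2]);label('s5',*p[:2])
label('scene0',.603,-.072)
E
```

```text
time_s: 15.42
position: [0.4784, 0.0584, 0.0996]
tool_rot: [[-0.92, 0.392, -0.003], [0.392, 0.92, 0.002], [0.004, 0.0, -1.0]]
ft_force: [0.1, -0.5, -2.2]
grip_width: 0.0382
[0.47859941 0.05838992 0.09994722] [ 0.12966769 -0.83946519 -2.45175952]
229 axis at z=.06 [0.4774 0.0604] tilt xy rad [-0.006  0.014] rms 0.0018
s5 white label n 96 z mean 0.0434 p10/90 [0.0338 0.0509]
scene0 white label n 118 z mean 0.0392 p10/90 [0.0284 0.0586]
```

Upright over the red tray centre, about 5 mm to go.

```bash
python3 -m pendant '[[[0,0,-4],0,-1],[[0,0,-3],0,-1],[[0,0,0],0,-1]]'
python3 - <<'E'
from h import *
_,d=snap('scene','s6');s=env.observe();p=s['position'];print(p,s['ft_force']);tilt(d,*p[:2]);label('s6',*p[:2])
E
```

```text
time_s: 15.85
position: [0.4794, 0.0583, 0.0936]
tool_rot: [[-0.92, 0.392, 0.0], [0.392, 0.92, 0.001], [0.0, 0.001, -1.0]]
ft_force: [-0.7, 0.4, -0.8]
grip_width: 0.0382
[0.47932937 0.0583085  0.09356279] [ 0.17957094  0.43375719 -1.30929006]
243 axis at z=.06 [0.4783 0.0602] tilt xy rad [-0.023  0.005] rms 0.0019
s6 white label n 100 z mean 0.0385 p10/90 [0.0289 0.0479]
```

```bash
python3 -m pendant '[[[0,0,-2],0,-1],[[0,0,0],0,-0.2],[[0,0,0],0,0.2],[[0,0,0],0,0.6],[[0,0,0],0,1],[[0,0,0],0,1],[[0,0,0],0,1],[[0,0,0],0,1]]'; python3 -m pendant '[[[0,0,15],0,1],[[0,0,25],0,1],[[0,0,30],0,1],[[0,0,20],0,1],[[0,0,0],0,1]]'
python3 - <<'E'
from h import *
_,d=snap('scene','s7');tilt(d,.478,.06);label('s7',.478,.06)
E
```

```text
time_s: 16.9
position: [0.4804, 0.0582, 0.0939]
tool_rot: [[-0.92, 0.391, 0.004], [0.391, 0.92, 0.001], [-0.004, 0.002, -1.0]]
ft_force: [0.1, -0.2, -0.2]
grip_width: 0.0854
time_s: 17.52
position: [0.4798, 0.0582, 0.186]
tool_rot: [[-0.92, 0.391, 0.003], [0.391, 0.92, 0.001], [-0.002, 0.002, -1.0]]
ft_force: [0.1, -0.3, -0.8]
grip_width: 0.0853
243 axis at z=.06 [0.4794 0.0605] tilt xy rad [-0.021  0.036] rms 0.0019
s7 white label n 102 z mean 0.0385 p10/90 [0.0276 0.0545]
```

Red is placed. Next is the blue bottle at (0.519, -0.256), a shift of (+39, -314).

```bash
python3 -m pendant '[[[3,-20,0],0,1],[[5,-40,0],0,1],[[5,-45,0],0,1],[[5,-45,0],0,1],[[5,-45,0],0,1],[[5,-45,0],0,1],[[5,-35,0],0,1],[[3,-20,0],0,1],[[2,-8,0],0,1],[[0,0,0],0,1],[[0,0,0],0,1]]'
```

```text
time_s: 18.95
position: [0.5138, -0.2503, 0.1729]
tool_rot: [[-0.921, 0.388, -0.016], [0.388, 0.922, 0.011], [0.019, 0.004, -1.0]]
ft_force: [-0.3, -0.0, 0.3]
grip_width: 0.0853
```

```bash
python3 -m pendant '[[[5,-6,-15],0,1],[[0,0,-25],0,1],[[0,0,-20],0,1],[[0,0,-12],0,1],[[0,0,-4],0,1],[[0,0,0],0,1]]'
```

```text
time_s: 19.7
position: [0.5199, -0.2544, 0.0924]
tool_rot: [[-0.923, 0.385, -0.016], [0.385, 0.923, 0.011], [0.019, 0.004, -1.0]]
ft_force: [-0.3, -0.8, -0.2]
grip_width: 0.0851
```

```bash
python3 -m pendant '[[[0,-1,0],0,1],[[0,0,0],0,-1],[[0,0,0],0,-1],[[0,0,0],0,-1],[[0,0,0],0,-1],[[0,0,0],0,-1],[[0,0,0],0,-1],[[0,0,0],0,-1],[[0,0,0],0,-1]]' 90; python3 -m pendant '[[[0,0,10],0,-1],[[0,0,20],0,-1],[[0,0,20],0,-1],[[0,0,15],0,-1],[[0,0,0],0,-1]]'
```

```text
time_s: 20.82
position: [0.5207, -0.256, 0.0944]
tool_rot: [[-0.923, 0.385, -0.012], [0.385, 0.923, 0.009], [0.015, 0.003, -1.0]]
ft_force: [0.9, -0.2, 1.5]
grip_width: 0.0383
time_s: 21.45
position: [0.5198, -0.2553, 0.1619]
tool_rot: [[-0.923, 0.385, -0.015], [0.385, 0.923, 0.011], [0.018, 0.004, -1.0]]
ft_force: [0.4, -0.3, -3.6]
grip_width: 0.038
```

Blue tray is at (0.600, -0.071), a shift of (+80, +184).

```bash
python3 -m pendant '[[[4,9,0],0,-1],[[8,18,0],0,-1],[[12,28,0],0,-1],[[13,30,0],0,-1],[[13,30,0],0,-1],[[12,28,0],0,-1],[[8,18,0],0,-1],[[5,10,0],0,-1],[[0,0,0],0,-1],[[0,0,0],0,-1]]'
```

```text
time_s: 22.7
position: [0.5964, -0.0686, 0.1563]
tool_rot: [[-0.924, 0.381, -0.024], [0.381, 0.924, 0.017], [0.029, 0.006, -1.0]]
ft_force: [0.8, -0.8, -3.0]
grip_width: 0.0379
```

```bash
python3 -m pendant '[[[4,-3,-10],0,-1],[[0,0,-20],0,-1],[[0,0,-15],0,-1],[[0,0,-6],0,-1],[[0,0,0],0,-1]]'
python3 - <<'E'
from h import *
_,d=snap('scene','s8');p=env.observe()['position'];print(p,env.observe()['ft_force']);tilt(d,*p[:2]);label('s8',*p[:2])
label('scene0',.519,-.256)
E
```

```text
time_s: 23.32
position: [0.6004, -0.0747, 0.1021]
tool_rot: [[-0.923, 0.385, -0.025], [0.385, 0.923, 0.017], [0.029, 0.006, -1.0]]
ft_force: [0.1, 0.0, -3.3]
grip_width: 0.0375
[ 0.600549   -0.07466404  0.1024693 ] [-0.39108627 -1.02713341 -2.76152449]
271 axis at z=.06 [ 0.6006 -0.0732] tilt xy rad [-0.01   0.003] rms 0.0014
s8 white label n 330 z mean 0.0571 p10/90 [0.0272 0.0858]
scene0 white label n 446 z mean 0.0623 p10/90 [0.0283 0.0861]
```

```bash
python3 -m pendant '[[[0,0,-5],0,-1],[[0,0,-4],0,-1],[[0,0,0],0,-1]]'; python3 -m pendant '[[[0,0,-3],0,-1],[[0,0,0],0,-1]]';  python3 - <<'E'
from h import *
_,d=snap('scene','s9');s=env.observe();p=s['position'];print(p,s['ft_force']);tilt(d,*p[:2])
E
```

```text
time_s: 23.75
position: [0.6013, -0.0748, 0.0946]
tool_rot: [[-0.923, 0.385, -0.021], [0.384, 0.923, 0.015], [0.025, 0.006, -1.0]]
ft_force: [-0.4, 0.2, -2.9]
grip_width: 0.0378
time_s: 24.0
position: [0.6024, -0.075, 0.0952]
tool_rot: [[-0.923, 0.384, -0.016], [0.384, 0.923, 0.013], [0.02, 0.006, -1.0]]
ft_force: [-0.9, 0.5, -3.5]
grip_width: 0.0378
[ 0.60245578 -0.07500986  0.09501116] [ 0.19697166  0.78185832 -2.57438396]
276 axis at z=.06 [ 0.603  -0.0736] tilt xy rad [-0.013  0.028] rms 0.0015
```

Run:
```python
from h import *
for f,x,y in (('scene0',.521,-.255),('s8',.6006,-.073),('s9',.603,-.0736)):
    im=cv2.imread('pics/'+f+'.png').astype(int);P,u,v=cloud('scene',np.load('pics/'+f+'.npy'));b,g,r=im[v,u].T
    m=(np.hypot(P[:,0]-x,P[:,1]-y)<.032)&(P[:,2]>.035)&(P[:,2]<.075)&(b-r>35)
    print(f,m.sum(),np.median(P[m,2]).round(4),P[m,2].mean().round(4))
s=env.observe();print(s['ft_force'],s['joint_efforts'].round(1),s['position'])
```

```text
scene0 49 0.0531 0.0527
s8 62 0.0587 0.0588
s9 65 0.0522 0.053
[ 0.19697166  0.78185832 -2.57438396] [ -0.1 -54.6 -20.5   0.    0.1   0. ] [ 0.60245578 -0.07500986  0.09501116]
```

The band height of 0.0530 matches the seated 0.0527, so the bottle is on the floor to within a millimetre. I'll release it.

```bash
python3 -m pendant '[[[0,0,-3],0,-1],[[0,0,0],0,-0.2],[[0,0,0],0,0.2],[[0,0,0],0,0.6],[[0,0,0],0,1],[[0,0,0],0,1],[[0,0,0],0,1],[[0,0,0],0,1]]'; python3 -m pendant '[[[0,0,15],0,1],[[0,0,25],0,1],[[0,0,30],0,1],[[0,0,20],0,1],[[0,0,0],0,1]]'
python3 - <<'E'
from h import *
_,d=snap('scene','s10');tilt(d,.603,-.074);tilt(d,.6275,.2743)
E
```

```text
time_s: 25.05
position: [0.6036, -0.0753, 0.0939]
tool_rot: [[-0.923, 0.384, -0.012], [0.384, 0.923, 0.012], [0.016, 0.007, -1.0]]
ft_force: [-0.1, -0.0, 0.4]
grip_width: 0.0851
time_s: 25.68
position: [0.6037, -0.0753, 0.1909]
tool_rot: [[-0.923, 0.384, -0.009], [0.384, 0.923, 0.011], [0.013, 0.007, -1.0]]
ft_force: [-0.1, -0.7, -0.2]
grip_width: 0.0855
287 axis at z=.06 [ 0.6044 -0.0729] tilt xy rad [-0.029  0.055] rms 0.0016
222 axis at z=.06 [0.6278 0.2747] tilt xy rad [-0.007  0.021] rms 0.0023
```

Blue is placed. Next is the yellow bottle at (0.6275, 0.2745), a shift of (+24, +350).

```bash
python3 -m pendant '[[[2,20,0],0,1],[[3,40,0],0,1],[[3,50,0],0,1],[[3,50,0],0,1],[[3,50,0],0,1],[[3,50,0],0,1],[[3,40,0],0,1],[[3,25,0],0,1],[[1,12,0],0,1],[[0,0,0],0,1],[[0,0,0],0,1]]'
```

```text
time_s: 27.1
position: [0.6202, 0.2827, 0.1795]
tool_rot: [[-0.924, 0.381, -0.029], [0.381, 0.924, 0.012], [0.031, 0.0, -1.0]]
ft_force: [0.3, 0.1, -0.0]
grip_width: 0.0852
```

```bash
python3 -m pendant '[[[6,-8,-15],0,1],[[0,0,-25],0,1],[[0,0,-25],0,1],[[0,0,-14],0,1],[[0,0,-5],0,1],[[0,0,0],0,1]]'
```

```text
time_s: 27.85
position: [0.6281, 0.2677, 0.0907]
tool_rot: [[-0.921, 0.388, -0.029], [0.387, 0.922, 0.011], [0.031, -0.001, -1.0]]
ft_force: [0.2, -0.3, 0.5]
grip_width: 0.0854
```

```bash
python3 -m pendant '[[[-1,7,0],0,1],[[0,0,0],0,1]]'; python3 -m pendant '[[[0,0,0],0,-1],[[0,0,0],0,-1],[[0,0,0],0,-1],[[0,0,0],0,-1],[[0,0,0],0,-1],[[0,0,0],0,-1],[[0,0,0],0,-1],[[0,0,0],0,-1]]' 90; python3 -m pendant '[[[0,0,10],0,-1],[[0,0,25],0,-1],[[0,0,35],0,-1],[[0,0,35],0,-1],[[0,0,30],0,-1],[[0,0,20],0,-1],[[0,0,0],0,-1],[[0,0,0],0,-1]]'
```

```text
time_s: 28.1
position: [0.6277, 0.2754, 0.0922]
tool_rot: [[-0.921, 0.388, -0.027], [0.387, 0.922, 0.012], [0.029, 0.001, -1.0]]
ft_force: [0.3, -0.3, 0.8]
grip_width: 0.0852
time_s: 29.1
position: [0.6281, 0.2757, 0.0934]
tool_rot: [[-0.922, 0.387, -0.024], [0.387, 0.922, 0.013], [0.027, 0.002, -1.0]]
ft_force: [-0.1, 0.1, 0.4]
grip_width: 0.0381
time_s: 30.1
position: [0.6255, 0.2749, 0.2524]
tool_rot: [[-0.921, 0.387, -0.031], [0.387, 0.922, 0.01], [0.033, -0.002, -0.999]]
ft_force: [1.0, 0.3, -3.0]
grip_width: 0.0386
```

```bash
python3 -m pendant '[[[-2,-8,1],0,-1],[[-3,-18,1],0,-1],[[-6,-30,1],0,-1],[[-9,-42,1],0,-1],[[-10,-50,1],0,-1],[[-10,-50,1],0,-1],[[-10,-50,1],0,-1],[[-10,-50,1],0,-1],[[-10,-50,1],0,-1],[[-10,-50,1],0,-1],[[-9,-45,1],0,-1],[[-8,-40,1],0,-1]]'; python3 -m pendant '[[[-6,-25,1],0,-1],[[-3,-12,0],0,-1],[[-1,-5,0],0,-1],[[0,0,0],0,-1],[[0,0,0],0,-1]]'
```

```text
time_s: 31.6
position: [0.5155, -0.2307, 0.2599]
tool_rot: [[-0.92, 0.39, -0.04], [0.39, 0.921, 0.008], [0.04, -0.008, -0.999]]
ft_force: [-0.3, 0.1, -3.1]
grip_width: 0.0383
time_s: 32.22
position: [0.5018, -0.2761, 0.2602]
tool_rot: [[-0.918, 0.394, -0.041], [0.394, 0.919, 0.009], [0.042, -0.008, -0.999]]
ft_force: [-0.0, -0.2, -2.3]
grip_width: 0.0381
```

Now to (0.517, -0.2586), with a partial descent and a check.

```bash
python3 -m pendant '[[[8,9,-10],0,-1],[[6,6,-25],0,-1],[[0,0,-30],0,-1],[[0,0,-30],0,-1],[[0,0,-25],0,-1],[[0,0,-15],0,-1],[[0,0,0],0,-1],[[0,0,0],0,-1]]'
python3 - <<'E'
from h import *
_,d=snap('scene','s11');p=env.observe()['position'];print(p,env.observe()['ft_force']);tilt(d,*p[:2],zlo=.055,zhi=.1);label('s11',*p[:2])
E
```

```text
time_s: 33.22
position: [0.5198, -0.2512, 0.1179]
tool_rot: [[-0.922, 0.386, -0.042], [0.386, 0.922, 0.012], [0.043, -0.005, -0.999]]
ft_force: [-0.2, -0.2, -2.7]
grip_width: 0.038
[ 0.51972505 -0.25124019  0.11794351] [-0.07199716  0.09486134 -3.17717447]
317 axis at z=.06 [ 0.5207 -0.2528] tilt xy rad [0.006 0.032] rms 0.0013
s11 white label n 128 z mean 0.0633 p10/90 [0.0544 0.0816]
```

```bash
python3 -m pendant '[[[-3,-5,-6],0,-1],[[0,0,-7],0,-1],[[0,0,-5],0,-1],[[0,0,-4],0,-1],[[0,0,0],0,-1]]'
python3 - <<'E'
from h import *
_,d=snap('scene','s12');p=env.observe()['position'];print(p,env.observe()['ft_force']);tilt(d,*p[:2]);label('s12',*p[:2])
E
```

```text
time_s: 33.9
position: [0.5168, -0.2569, 0.0953]
tool_rot: [[-0.921, 0.387, -0.04], [0.386, 0.922, 0.011], [0.041, -0.006, -0.999]]
ft_force: [-0.2, -1.8, -2.3]
grip_width: 0.038
[ 0.51688285 -0.25696865  0.09556931] [-0.27258882  0.60545108 -3.38306398]
308 axis at z=.06 [ 0.5179 -0.2575] tilt xy rad [-0.005 -0.008] rms 0.0014
s12 white label n 117 z mean 0.0392 p10/90 [0.0311 0.0475]
```

```bash
python3 -m pendant '[[[0,0,-4],0,-1],[[0,0,-2],0,-1],[[0,0,0],0,-1],[[0,0,0],0,-0.2],[[0,0,0],0,0.2],[[0,0,0],0,0.6],[[0,0,0],0,1],[[0,0,0],0,1],[[0,0,0],0,1],[[0,0,0],0,1]]'; python3 -m pendant '[[[0,0,15],0,1],[[0,0,25],0,1],[[0,0,30],0,1],[[0,0,30],0,1],[[0,0,0],0,1],[[0,0,0],0,1]]'
python3 - <<'E'
from h import *
_,d=snap('scene','s13')
for c in((.518,-.2575),(.604,-.073),(.479,.0605)):tilt(d,*c);label('s13',*c)
im=cv2.imread('pics/s13.png');cv2.imwrite('pics/s13c.png',cv2.resize(im[100:345,80:400],None,fx=2.4,fy=2.4,interpolation=cv2.INTER_CUBIC))
E
```

```text
time_s: 35.2
position: [0.5186, -0.2581, 0.0944]
tool_rot: [[-0.922, 0.386, -0.033], [0.386, 0.922, 0.005], [0.033, -0.008, -0.999]]
ft_force: [0.1, -0.2, -0.0]
grip_width: 0.0853
time_s: 35.95
position: [0.5184, -0.258, 0.2016]
tool_rot: [[-0.922, 0.386, -0.031], [0.386, 0.922, 0.003], [0.03, -0.009, -1.0]]
ft_force: [-0.3, -0.1, -0.2]
grip_width: 0.0852
316 axis at z=.06 [ 0.5187 -0.259 ] tilt xy rad [-0.02  0.01] rms 0.0014
s13 white label n 117 z mean 0.0366 p10/90 [0.0273 0.0436]
282 axis at z=.06 [ 0.6046 -0.0731] tilt xy rad [-0.     0.047] rms 0.0015
s13 white label n 378 z mean 0.0611 p10/90 [0.0276 0.086 ]
249 axis at z=.06 [0.4795 0.0604] tilt xy rad [-0.036  0.029] rms 0.0021
s13 white label n 103 z mean 0.0388 p10/90 [0.0285 0.0583]
```

View pics/s13c.png

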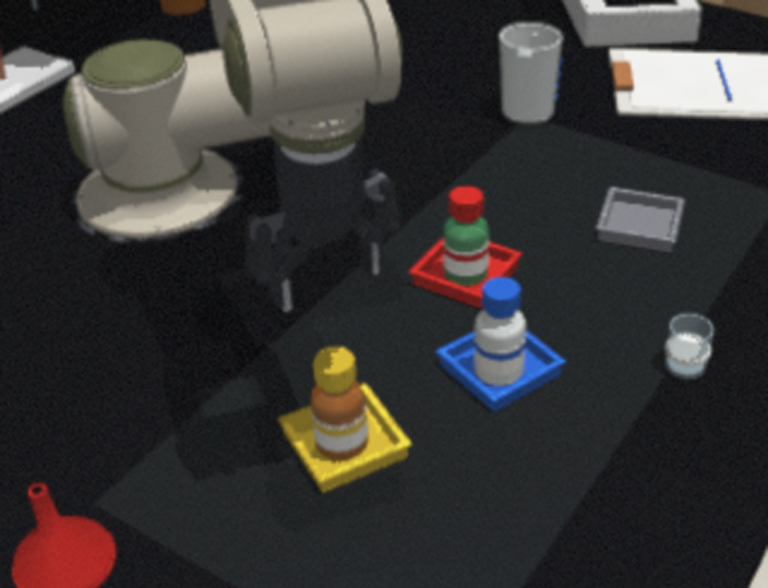

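All three bottles stand upright in their own trays: yellow (340,405), blue (500,335), red (466,240). The fingers are clear, and the jug, funnel and beaker have not moved.

```bash
python3 -c "
from rig import ticket; print(ticket.close_job())"
```

```text
the job is handed in; nothing more can be done
None
```

All three bottles now stand in the trays of their own colour, and I handed the job in at about 36 s of the 106 s allowed. I moved yellow to the grey tray, red to the red tray, blue to the blue tray, then yellow over the others to the yellow tray, gripping each bottle by its cap.

- **Position:** in the last check the bottle axes were about 3 mm (red), 5 mm (blue) and 2 mm (yellow) from their tray centres. The limit is 26 mm.
- **Height and tilt:** the bottles read at their seated height, except that the yellow label came out about 2 mm low (0.0366 m against 0.0388 m). The depth fit gave tilts of at most 0.05 rad, as it also did for the untouched bottles at the start.
- **Other things:** the gripper was open and clear. The jug, funnel and beaker looked unmoved in the picture; I did not measure them.

**Odd readings:**
- **Yellow into grey:** the bottle leaned about 0.065 rad in the grip on the way and straightened as it was set down.
- **Force reading:** it lagged and was noisy at touchdown. It still showed a bottle's full weight while the camera put the foot on the floor, so I relied on the label and band heights.
- **Tool tilt:** the tool drifted up to 0.04 rad off vertical during the moves.

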